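# Pass a filter cassette through a go gauge

## Task

Check the width of the white filter cassette: turn it end-on and push it lengthwise along the bench, without picking it up or forcing it, through the gap between the two steel gauge blocks. Leave it lying flat on the far side, wholly clear of the blocks, and do not disturb the screw dish, the wheel or the jar.

Things in the scene. Friction and masses are not known exactly. Their poses are not given: they have to be found in the camera images.
- filter_center (a point): Centre (half-way up, 9 mm above the bench) of the loose filter cassette: white rectangular frame 48 mm wide (its x), 90 mm long (its y), 18 mm high (its z, up), pleats on top, about 0.08 kg. Either end may lead.
- filter_end_a (a point): Middle of one short (48 mm) end face of the cassette, 45 mm from its centre, half-way up.
- filter_end_b (a point): Middle of the other short end face of the cassette, 45 mm from its centre, half-way up.
- filter: The same cassette; origin at the centre of its underside. It starts on the gauge's entry side, its centre 110 to 150 mm before the gauge's origin and up to 30 mm to either side of the gap's middle line, its length up to 0.35 rad askew to the way through.
- gauge: Go gauge: two bare steel blocks with round ends (radius 12 mm), fixed to the bench side by side, each 54 mm long, 24 mm wide, 24 mm high, with a 54 mm wide gap between them, open above. Origin on the bench in the middle of the gap. Its x axis is the way through, from the entry side (negative) to the far side (positive); its y axis runs across the gap, z up.
- gauge_exit (a point): Point on the bench in the middle of the gap's far mouth, level with the far ends of the blocks, 27 mm from the gauge's origin along its x. On the side away from the gap each block has a bolted foot, 44 mm long, up to 7 mm high with its bolts, reaching 69 mm from the gap's middle line.
- dish: Loose steel screw dish, 66 mm across, 15 mm high, about 220 mm beyond the gauge's origin on the exit side. Leave it alone. Origin at the centre of its underside.
- wheel: Loose black rubber drive wheel lying flat, 68 mm across, 26 mm high, beside the gauge, 135 to 150 mm from the gap's middle line on the gauge's +y side. Leave it alone. Origin at the centre of its underside.
- jar: Loose small jar with a screw lid, 45 mm across, 30 mm high, beside the gauge, 135 to 150 mm from the gap's middle line on the gauge's +y side. Leave it alone. Origin at the centre of its underside.
Not all that is in view belongs to the job. What is shaped like the filter but purple or red is not meant.

How it is judged:
On the way:
1. the cassette is in the gap between the blocks, flat on the bench and end-on (x of filter_center in the frame of gauge between -0.03 and 0.03 m and y of filter_center in the frame of gauge between -0.008 and 0.008 m and angle between the y axis of filter and the x axis of gauge, either way round below 0.2 rad and height (world z) of filter_center below 0.013 m and angle between filter's own z axis and vertical below 0.1 rad), for 0.1 s.
At the end, for the whole second after the job is handed in: The cassette has gone through the gap and lies still and flat on the bench on the far side: both its ends are at least 3 mm beyond the far ends of the blocks (x > 30 mm in the gauge's frame) and its centre is within 60 mm of the gap's middle line (x of each of filter_end_a, filter_end_b in the frame of gauge above 0.03 m and y of filter_center in the frame of gauge between -0.06 and 0.06 m and linear speed of filter below 0.01 m/s and height (world z) of filter_center below 0.013 m and angle between filter's own z axis and vertical below 0.1 rad); the robot touches nothing.
It fails at once if the cassette is lifted (over 8 mm) (height (world z) of filter_center above 0.017 m).
It fails at once if the cassette is tipped (over 0.25 rad) (angle between filter's own z axis and vertical above 0.25 rad).
It fails at once if the cassette is forced against the gauge (over 25 N) (contact force between filter and gauge above 25 N).
It fails at once if the screw dish, the wheel or the jar is moved (over 12 mm) (distance of any of dish, wheel, jar from where it was at the start of the episode above 0.012 m).
It also fails if it takes over 64 s, if anything falls off the work surface, if the arm or the gripper's body presses on something with over 40 N, if the wrist force passes 120 N, or if a joint passes its speed limit or range.

## Robot

A 6-joint arm with a two-finger parallel gripper is mounted at the origin on a cart in front of the work surface, level with it; the furniture and walls round the work are solid. World frame = base frame: x ahead of the robot, y to its left, z up, the work surface at z = 0. Lengths are in m, angles in rad, forces in N, time in s.
With the tool pointing down it reaches from about 0.35 to 0.925 m from the base axis. Payload 6.4 kg.
Tool frame: the origin (TCP) lies on the centre line of the jaws, within the pads' length; the fingertips stand 11 mm ahead of it and the grasp point (between the pads) lies 8 mm behind it (tip_reach is the distance from the TCP to the fingertips, in m); x points along the fingers, y is the direction in which the jaws open and shut, and the axes are right-handed (so a half turn about x gives the same grasp; the last joint's range is limited). The gripper opens to 94 mm and grips with 3 to 60 N. Pads are 16 mm wide; open, the fingers measure 119 mm over their backs; the gripper's body (75 mm by 177 mm) begins 78 mm behind the grasp point.
Start: joints at [-1.511, 0.245, 1.558, -0, 1.339, -0.174], TCP at [0.151, -0.632, 0.216] pointing down, gripper open.
Joint ranges: [-3.13, 3.13], [-1.02, 2.26], [0.13, 2.54], [-0.95, 4.09], [0.21, 2.88], [-2.74, 2.74]. Speed limits (rad/s): [2.57, 2.57, 3.14, 3.14, 3.14, 3.14].

## Interface

Orientations are given as a rotation vector (axis times angle).
In Python, from workcell import move_pose, movel, move_joints, command_gripper, wait, solve_ik, camera, camera_info, MotionError, hand_in, find_in, cut_out, spot_point, current_time_s, current_qpos, current_joint_velocities, current_joint_torque, current_tcp_pos, current_tool_rot, current_contact_force, current_torque, current_width, tip_reach gives the robot as it stands. Calls block until the motion is done:
- move_pose(position, orientation): joint-space move of the TCP to a pose.
- movel(position, ori=None, max_speed=0.15, max_force=None): straight line of the TCP; ori=None keeps the orientation; max_speed is the mean speed in m/s. With max_force (N) it stops when the force on the tool has changed by that much, and returns True; else False.
- move_joints(angles): joint-space move.
- command_gripper(opening, effort=None): finger opening in m; effort is the grip in N (None keeps the last); returns when the fingers have stopped.
- wait(seconds).
- solve_ik(position, orientation): joint angles nearest the present ones, or None.
- camera(name): name is "scene" or "top" or "wrist"; returns the picture (384x512x3 uint8, red, green, blue); there is no depth.
- camera_info(name): a dict with "vfov" (degrees; the focal length in pixels is half the picture's height over the tangent of half this angle, whatever the lens; pixels are square), "cx", "cy" (the principal point, pixels), "R" (3x3) and "t" (3): a world point X has camera coordinates R X + t; the wrist camera has in their place "tool_from_camera" (4x4, takes a point from camera to tool coordinates, whose origin is the TCP and whose axes are the tool frame's). Camera axes: x right, y down, z forward; pixel columns grow to the right and rows downward; lengths in m; the calibration is good to about 2 mm. A picture is of the moment at which its call begins: read the wrist's pose just before it. camera_info takes no time and is no camera call.
A pose or a line that the arm cannot do raises MotionError and nothing moves.
- hand_in(): hands the job in, once; it reports no verdict.
Trained networks look in the newest picture that a camera, given by its name, has taken for a name from the list of things; names that differ only in an ending like _2 or _b are one class to them, and where a whole thing is asked for, a point or a joint stands for the part that bears it (a point fixed in the world has none). Each returns a list of dicts, best first, with "p" (0 to 1); they miss things now and then, are a little off and sometimes report something else, mostly with a low value. They report only what shows in the picture. A call takes as long as a camera call. They do not tell look-alikes from the thing itself.
- find_in(camera, target): "box" ([left, top, right, bottom] in pixels, round what is visible of it).
- cut_out(camera, target): "mask" (384x512 bool, what is visible of it) and "box" ([left, top, right, bottom] in pixels, round what is visible of it).
- spot_point(camera, target): "position" ([column, row] in pixels: a listed point, or the origin of a listed thing).
Readings, each from a call of its own:
- current_time_s(): time.
- current_qpos(): joint angles.
- current_joint_velocities(): joint speeds.
- current_joint_torque(): joint torques, N m.
- current_tcp_pos(): TCP position.
- current_tool_rot(): TCP orientation.
- current_contact_force(): force on the tool from outside, world axes, zero at the start.
- current_torque(): the same for the moment, N m.
- current_width(): finger opening in m.
Only numpy, scipy, OpenCV 4.12 (cv2) and the standard library are available. Lean on these libraries where they do the work, as an engineer would, in place of code of your own. Each camera call takes 0.05 s, during which the arm holds its last target.

## Working session

There is one attempt and no reset: what is moved stays moved. The work goes in short steps, each a Python script; the robot and the scene stay as the last script left them, time stands still between calls to the robot, and variables do not carry over. Pictures are saved under pics/ and viewed, and the job is handed in when it is done.

```bash
ls; mkdir -p pics; python3 - <<'E'
from workcell import *
import cv2
for n in ["scene","top","wrist"]:
    im=camera(n); cv2.imwrite(f"pics/{n}0.png",im[:,:,::-1])
    i=camera_info(n); print(n,i)
print(current_time_s(),tip_reach() if callable(tip_reach) else tip_reach,current_tool_rot(),current_tcp_pos())
for t in ["filter","gauge","gauge_exit","filter_end_a","filter_center","dish","wheel","jar"]:
    for d in spot_point("top",t)[:3]: print(t,d)
E
```

```text
pics
scene {'vfov': 51.911802302849345, 'cx': 248.82760167522233, 'cy': 196.6385217305064, 'R': array([[-0.72047944, -0.69310147,  0.02279754],
       [-0.43903033,  0.43043174, -0.78865765],
       [ 0.53680699, -0.57822043, -0.61440979]]), 't': array([0.41084054, 0.25368674, 0.59518417])}
top {'vfov': 51.39920715910828, 'cx': 259.00364831760237, 'cy': 189.4778532536402, 'R': array([[-0.01350265, -0.99970086,  0.02039293],
       [-0.99417147,  0.01124072, -0.10722283],
       [ 0.10696153, -0.02172186, -0.99402585]]), 't': array([0.01503993, 0.56030154, 0.91087883])}
wrist {'vfov': 58.53824925405627, 'cx': 250.2921546381951, 'cy': 190.92144157027784, 'tool_from_camera': array([[-6.95063371e-04, -2.67010389e-01,  9.63693400e-01,
        -1.69353747e-01],
       [ 9.99999710e-01, -4.85766356e-04,  5.86658066e-04,
         5.76612186e-06],
       [ 3.11486033e-04,  9.63693528e-01,  2.67010649e-01,
        -7.65623105e-02],
       [ 0.00000000e+00,  0.00000000e+00,  0.00000000e+00,
         1.00000000e+00]])}
0.15 0.011 [ 2.09820031  0.24795362 -2.09798861] [ 0.15056877 -0.63186802  0.21563349]
filter {'position': [202.6, 209.6], 'p': 0.94}
filter {'position': [165.9, 261.6], 'p': 0.79}
filter {'position': [220.1, 272.8], 'p': 0.67}
gauge {'position': [255.4, 202.1], 'p': 0.61}
gauge {'position': [199.6, 211.3], 'p': 0.24}
gauge {'position': [350.8, 195.0], 'p': 0.21}
gauge_exit {'position': [269.7, 204.1], 'p': 0.58}
filter_end_a {'position': [204.1, 272.0], 'p': 0.96}
filter_end_a {'position': [189.0, 217.1], 'p': 0.95}
filter_end_a {'position': [238.6, 263.1], 'p': 0.82}
filter_center {'position': [201.1, 212.1], 'p': 0.77}
filter_center {'position': [161.3, 259.1], 'p': 0.67}
filter_center {'position': [222.2, 271.6], 'p': 0.61}
dish {'position': [349.5, 192.6], 'p': 0.79}
dish {'position': [234.7, 149.0], 'p': 0.68}
wheel {'position': [231.8, 147.7], 'p': 0.63}
jar {'position': [275.6, 144.0], 'p': 0.68}
```

```bash
python3 - <<'E'
import cv2
a=cv2.imread("pics/top0.png")
cv2.imwrite("pics/topcrop.png",cv2.resize(a[110:310,130:390],None,fx=3,fy=3,interpolation=cv2.INTER_CUBIC))
E
```

```text
(no output)
```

View pics/top0.png

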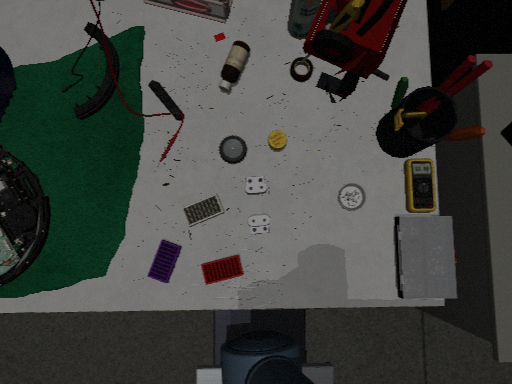

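View pics/scene0.png

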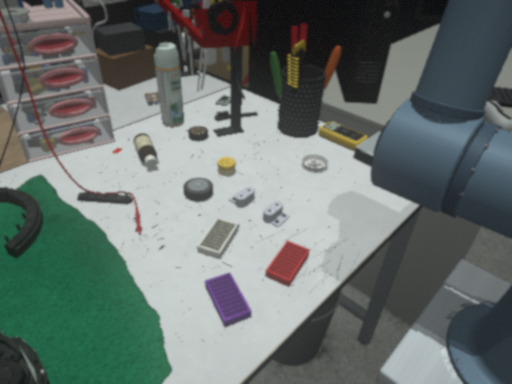

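View pics/topcrop.png

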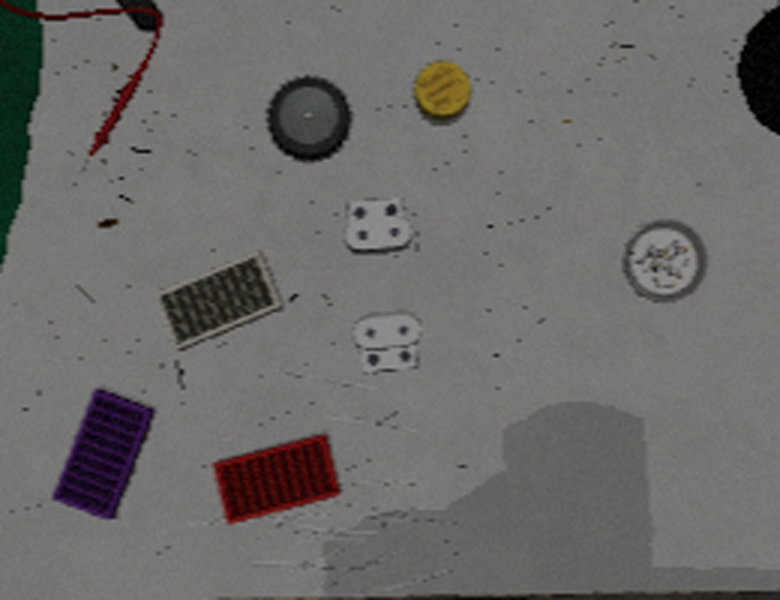

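```bash
cat > h.py <<'E'
from workcell import *
import numpy as np, cv2
from scipy.spatial.transform import Rotation as Ro
def cam(name,pose=None):
    i=camera_info(name); f=192/np.tan(np.radians(i['vfov'])/2)
    if name=='wrist':
        p,r=pose; T=np.eye(4);T[:3,:3]=Ro.from_rotvec(r).as_matrix();T[:3,3]=p
        W=T@np.array(i['tool_from_camera']); R=W[:3,:3].T; t=-R@W[:3,3]
    else: R,t=np.array(i['R']),np.array(i['t'])
    return f,i['cx'],i['cy'],R,t
def unproj(c,uv,z):
    f,cx,cy,R,t=c; uv=np.atleast_2d(uv)
    d=np.c_[(uv[:,0]-cx)/f,(uv[:,1]-cy)/f,np.ones(len(uv))]@R
    o=-R.T@t
    return o+d*((z-o[2])/d[:,2])[:,None]
def proj(c,X):
    f,cx,cy,R,t=c; q=np.atleast_2d(X)@R.T+t
    return np.c_[cx+f*q[:,0]/q[:,2],cy+f*q[:,1]/q[:,2]]
def ori(yaw): # tool down, yaw = world angle of tool z (travel dir)
    z=np.array([np.cos(yaw),np.sin(yaw),0]); x=np.array([0,0,-1.]); y=np.cross(z,x)
    return Ro.from_matrix(np.c_[x,y,z]).as_rotvec()
E
python3 - <<'E'
from h import *
c=cam('top')
k=lambda u,v:(130+u/3,110+v/3)
for n,uv,z in [("f",k(221,301),.018),("b1",k(378,232),.02),("b2",k(388,330),.024),("b1bot",k(378,250),.02),("b2top",k(388,315),.024),("dish",k(665,261),.015),("wheel",k(308,117),.026),("jar",k(442,89),.03)]:
    print(n,unproj(c,uv,z)[0].round(4))
R=Ro.from_rotvec(current_tool_rot()).as_matrix(); print(R.round(3))
for yaw in (-np.pi/2,):
  for x,y in [(.33,.05),(.33,-.05),(.35,.15)]:
    print(solve_ik([x,y,.2],ori(yaw)))
E
```

```text
f [0.5135 0.1396 0.018 ]
b1 [0.5667 0.015  0.02  ]
b2 [0.4888 0.0082 0.024 ]
b1bot [0.5524 0.0151 0.02  ]
b2top [0.5006 0.008  0.024 ]
dish [ 0.5414 -0.2147  0.015 ]
wheel [0.6589 0.0697 0.026 ]
jar [ 0.6798 -0.0374  0.03  ]
[[ 0.     0.232 -0.973]
 [ 0.    -0.973 -0.232]
 [-1.    -0.    -0.   ]]
[-1.93741470e-01 -6.04095747e-01  2.32400550e+00 -4.44089210e-16
  1.42168290e+00 -1.93741470e-01]
[-4.94484326e-01 -6.04095747e-01  2.32400550e+00 -4.44089210e-16
  1.42168290e+00 -4.94484326e-01]
[ 1.04701397e-01 -4.38773850e-01  2.22174806e+00 -4.44089210e-16
  1.35861845e+00  1.04701397e-01]
```

```bash
python3 - <<'E'
from h import *
movel([0.151,-0.632,0.38],max_speed=0.3)
yaw=-np.pi/2+.09
move_pose([0.505,0.10,0.38],ori(yaw))
print(current_time_s())
movel([0.505,0.10,0.18],max_speed=0.3)
import json
p,r=current_tcp_pos(),current_tool_rot()
im=camera('wrist'); cv2.imwrite("pics/w1.png",im[:,:,::-1]); json.dump([list(p),list(r)],open("w1.json","w"))
print(current_time_s(),p,r)
for t in ["filter_center","filter_end_a","gauge","gauge_exit"]:
    for d in spot_point("wrist",t)[:3]: print(t,d,unproj(cam('wrist',(p,r)),d['position'],.009 if t[0]=='f' else 0)[0].round(4))
E
```

```text
4.1
4.9667 [0.50609359 0.09981508 0.18153658] [ 1.14392942  1.24835431 -1.14117688]
filter_center {'position': [138.9, 20.0], 'p': 0.86} [0.3917 0.234  0.009 ]
filter_center {'position': [122.1, 162.8], 'p': 0.66} [0.3752 0.1002 0.009 ]
filter_center {'position': [265.3, 133.6], 'p': 0.59} [0.5165 0.1423 0.009 ]
filter_end_a {'position': [249.5, 85.9], 'p': 0.71} [0.4969 0.1859 0.009 ]
filter_end_a {'position': [108.8, 120.6], 'p': 0.7} [0.3626 0.1412 0.009 ]
filter_end_a {'position': [129.8, 208.6], 'p': 0.7} [0.3827 0.0519 0.009 ]
gauge {'position': [252.9, 88.0], 'p': 0.6} [0.5004 0.1844 0.    ]
```

View pics/w1.png

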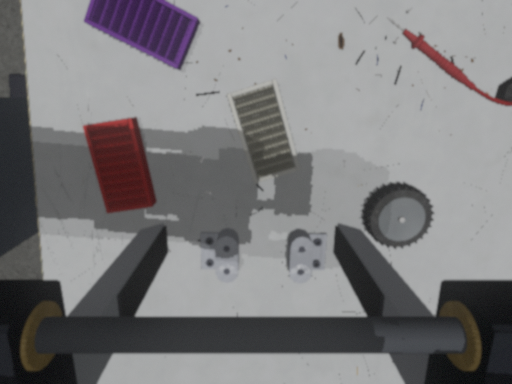

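```bash
python3 - <<'E'
import cv2
a=cv2.imread("pics/w1.png")
cv2.imwrite("pics/w1f.png",cv2.resize(a[70:190,215:315],None,fx=5,fy=5,interpolation=cv2.INTER_CUBIC))
b=cv2.convertScaleAbs(a[220:295,185:345],alpha=1.6)
cv2.imwrite("pics/w1g.png",cv2.resize(b,None,fx=5,fy=5,interpolation=cv2.INTER_CUBIC))
E
```

```text
(no output)
```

View pics/w1f.png

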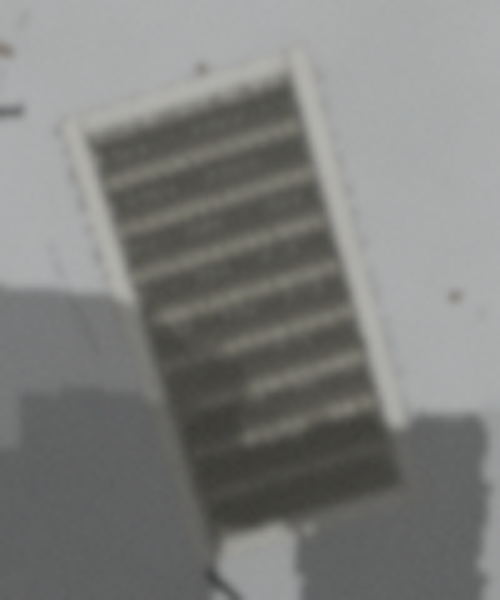

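View pics/w1g.png

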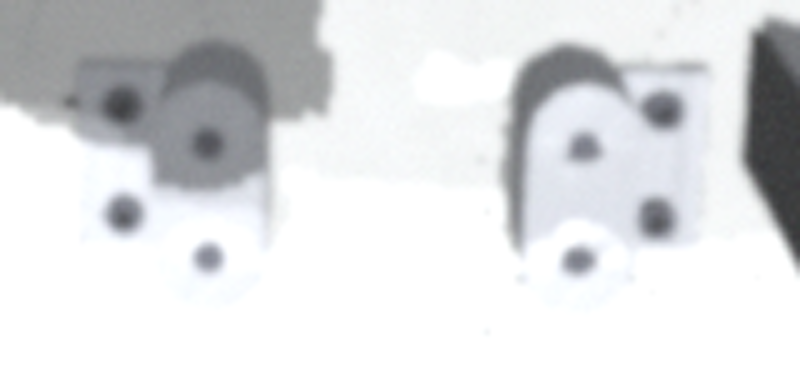

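```bash
cat >> h.py <<'E'
def filt(c,corn,z=.018):
    P=unproj(c,corn,z)[:,:2]; ctr=P.mean(0)
    ax=(P[2]+P[3]-P[0]-P[1])/2
    print('sides',[round(float(np.linalg.norm(P[i]-P[(i+1)%4])),4) for i in range(4)],'ctr',ctr.round(4),'yaw',np.arctan2(ax[1],ax[0]).round(4))
    return ctr,np.arctan2(ax[1],ax[0])
def gauge(c,pts,z=.024): # holes: left entry, left exit, right entry, right exit
    P=unproj(c,pts,z)[:,:2]; L=(P[0]+P[1])/2;Rr=(P[2]+P[3])/2; d=Rr-L
    h=P[1]-P[0]+P[3]-P[2]
    yaw=np.arctan2(d[1],d[0])-np.pi/2
    print('sep',np.linalg.norm(d).round(4),'O',((L+Rr)/2).round(4),'yaw',yaw.round(4),'yaw holes',np.arctan2(h[1],h[0]).round(4))
    return (L+Rr)/2,yaw
E
python3 - <<'E'
from h import *
import json
c=cam('wrist',json.load(open('w1.json')))
g=lambda *P:np.array([(185+u/5,220+v/5) for u,v in P]); f=lambda *P:np.array([(215+u/5,70+v/5) for u,v in P])
O,yg=gauge(c,g((207,144),(208,258),(585,148),(578,260)))
C,yf=filt(c,f((65,122),(297,50),(408,480),(215,545)))
s=np.array([np.cos(yg),np.sin(yg)]);n=np.array([-s[1],s[0]])
print('filter in gauge',(C-O)@s,(C-O)@n,yf-yg)
print(yg+np.pi/2)
E
```

```text
sep 0.0785 O [0.5276 0.0121] yaw -1.4915 yaw holes -1.4952
sides [0.045, 0.0843, 0.0403, 0.0862] ctr [0.5151 0.1453] yaw -1.1712
filter in gauge -0.1338083291618948 -0.001904407482251242 0.3203026797044193
0.0792733450856109
```

```bash
python3 - <<'E'
from h import *
import json
O=np.array([.5276,.0121]);yg=-1.493
C=np.array([.5151,.1453]);yf=-1.1712
s=np.array([np.cos(yg),np.sin(yg)])
u=np.array([np.cos(yf),np.sin(yf)])
G=C-.018*u
move_pose([*G,.12],ori(yf))
movel([*G,.0145],max_speed=.12)
print(current_time_s(),current_tcp_pos(),current_contact_force())
command_gripper(.049,effort=4)
print('w',current_width(),current_contact_force())
wait(.2);command_gripper(.044,effort=4)
print('w',current_width(),current_contact_force())
# turn and translate to line: grip at gauge x=-.15
p,r=current_tcp_pos(),current_tool_rot()
im=camera('wrist'); cv2.imwrite("pics/w2.png",im[:,:,::-1]); json.dump([list(p),list(r)],open("w2.json","w"))
print(current_time_s(),p)
E
```

```text
6.625 [0.5089881  0.16186045 0.01542238] [0.26118486 0.47771276 0.30062621]
w 0.049205352065467854 [-0.0308784  -0.54421925  0.46495097]
w 0.047945134742518374 [-0.01727876 -0.69613524  0.48110304]
7.9333 [0.50811557 0.16189706 0.01451293]
```

View pics/w2.png

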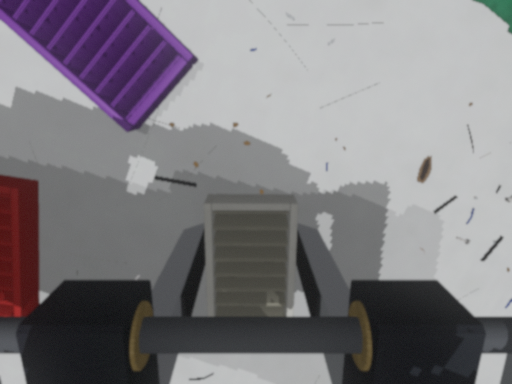

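```bash
python3 - <<'E'
from h import *
import json
c=cam('wrist',json.load(open('w2.json')))
p,_=json.load(open('w2.json'))
yf=-1.1712;u=np.array([np.cos(yf),np.sin(yf)])
E=unproj(c,(251,196),.018)[0]; loc=(E[:2]-np.array(p[:2]))@u; print('rear rel grip',loc)
O=np.array([.5276,.0121]);yg=-1.493
s=np.array([np.cos(yg),np.sin(yg)])
front=loc+.09
G=O+s*(-.034-front)
print('front',front,'G',G)
print(movel([*G,.0145],ori=ori(yg),max_speed=.06))
wait(.2);print(current_time_s(),current_tcp_pos(),current_contact_force(),current_width())
command_gripper(.075)
movel([*(G-.05*s),.16],max_speed=.15); 
wait(.2)
p,r=current_tcp_pos(),current_tool_rot()
im=camera('wrist'); cv2.imwrite("pics/w3.png",im[:,:,::-1]); json.dump([list(p),list(r)],open("w3.json","w"))
cv2.imwrite("pics/w3f.png",cv2.resize(im[120:345,170:330,::-1],None,fx=4,fy=4,interpolation=cv2.INTER_CUBIC)[:,:])
print(current_time_s(),p)
E
```

```text
rear rel grip -0.02915421603828715
front 0.06084578396171285 G [0.52022879 0.10665891]
False
9.225 [0.52015566 0.10688045 0.01449865] [ 0.3332259  -0.68113457 -0.14585952] 0.04788103644181759
11.2667 [0.51589825 0.15626618 0.15911746]
```

View pics/w3.png

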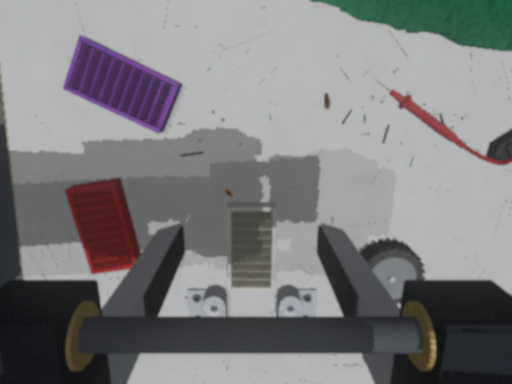

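```bash
python3 - <<'E'
import cv2
a=cv2.imread("pics/w3.png")
b=cv2.convertScaleAbs(a[200:325,180:325],alpha=1.3)
cv2.imwrite("pics/w3g.png",cv2.resize(b,None,fx=4.6,fy=4.6,interpolation=cv2.INTER_CUBIC))
E
```

```text
(no output)
```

View pics/w3g.png

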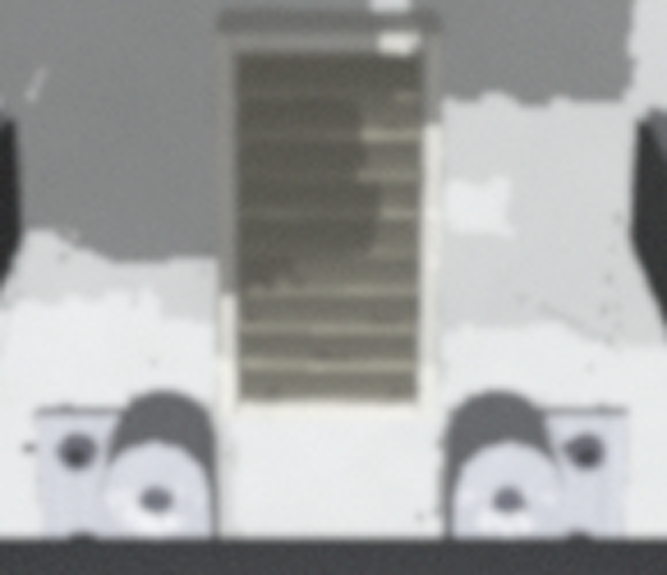

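```bash
python3 - <<'E'
from h import *
import json
c=cam('wrist',json.load(open('w3.json')))
g=lambda *P:np.array([(180+u/4.6,200+v/4.6) for u,v in P])
H=unproj(c,g((155,499),(508,499)),.024)[:,:2]; d=H[1]-H[0]; print('sep',np.linalg.norm(d),'yaw',np.arctan2(d[1],d[0])-np.pi/2)
yg=np.arctan2(d[1],d[0])-np.pi/2
C,yf=filt(c,g((220,32),(436,32),(439,413),(219,413)))
s=np.array([np.cos(yg),np.sin(yg)]);n=np.array([-s[1],s[0]])
print((C-H.mean(0))@s-.015,(C-H.mean(0))@n,yf-yg,H.mean(0)+.015*s)
E
```

```text
sep 0.07825021912561336 yaw -1.4926906867273175
sides [0.0448, 0.0891, 0.0489, 0.0891] ctr [0.521  0.0873] yaw -1.4904
-0.07735195046270313 -0.0006402690580657422 0.002310890363359741 [0.52766741 0.01024922]
```

```bash
python3 - <<'E'
from h import *
O=np.array([.5277,.0115]);yg=-1.4925
s=np.array([np.cos(yg),np.sin(yg)])
command_gripper(.010,effort=10)
P=lambda x,z:[*(O+s*x),z]
movel(P(-.152,.16),ori=ori(yg),max_speed=.2)
movel(P(-.152,.0145),max_speed=.12)
wait(.2);print(current_time_s(),current_tcp_pos(),current_contact_force(),current_width())
for x in (-.10,-.075,-.05,-.02,.01,.038):
    st=movel(P(x,.0145),max_speed=.04,max_force=8)
    print(x,st,current_contact_force().round(2),current_tcp_pos().round(4),current_time_s())
    if st: break
E
```

```text
14.1667 [0.51626829 0.16311523 0.01512346] [0.34424192 0.48940449 0.05734855] 0.009802593285763729
-0.1 False [0.53 0.37 0.04] [0.5199 0.1113 0.0145] 15.6167
-0.075 False [-0.09 -0.21 -0.11] [0.5218 0.0862 0.0145] 16.3917
-0.05 False [-0.22  0.93  1.05] [0.5238 0.0613 0.0146] 17.1667
-0.02 False [-0.18 -0.13 -0.  ] [0.5261 0.0315 0.0145] 18.0667
0.01 False [-0.26  0.28 -0.31] [0.5285 0.0015 0.0145] 18.9667
0.038 False [0.33 0.92 0.15] [ 0.5307 -0.0264  0.0145] 19.8167
```

Back the fingers off, rise, and check.

```bash
python3 - <<'E'
from h import *
import json
O=np.array([.5277,.0115]);yg=-1.4925
s=np.array([np.cos(yg),np.sin(yg)])
P=lambda x,z:[*(O+s*x),z]
movel(P(.028,.0145),max_speed=.04)
movel(P(.028,.16),max_speed=.15)
movel(P(.0,.2),max_speed=.2); wait(.2)
p,r=current_tcp_pos(),current_tool_rot()
im=camera('wrist'); cv2.imwrite("pics/w4.png",im[:,:,::-1]); json.dump([list(p),list(r)],open("w4.json","w"))
im=camera('top'); cv2.imwrite("pics/top4.png",im[:,:,::-1])
print(current_time_s(),p)
E
```

```text
22.025 [0.52692296 0.0111401  0.19841432]
```

View pics/w4.png

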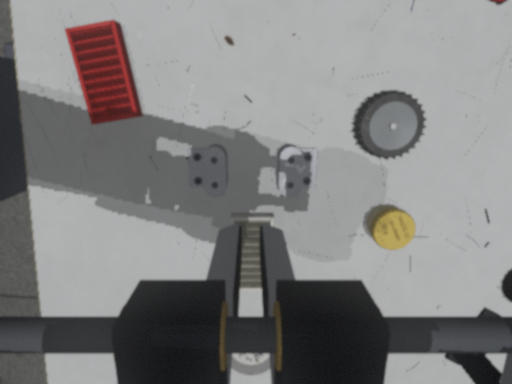

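View pics/top4.png

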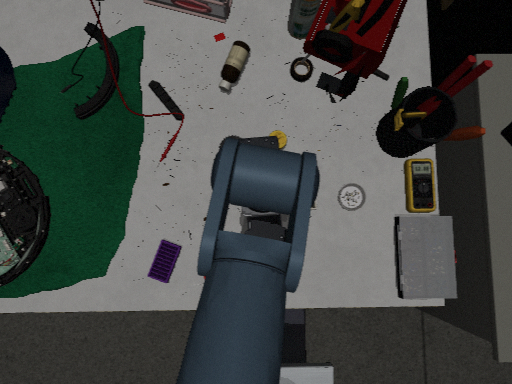

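```bash
python3 - <<'E'
from h import *
import json
O=np.array([.5277,.0115]);yg=-1.4925
s=np.array([np.cos(yg),np.sin(yg)]);n=np.array([-s[1],s[0]])
c=cam('wrist',json.load(open('w4.json')))
for uv,z in [((252,214),.018),((233,216),.018),((272,214),.018),((209,196),.024),((292,195),.024)]:
    d=unproj(c,uv,z)[0,:2]-O; print(uv,d@s,d@n)
move_pose([*(O+s*-.2),.3],ori(yg)); wait(.2)
im=camera('top'); cv2.imwrite("pics/top5.png",im[:,:,::-1])
cv2.imwrite("pics/top5c.png",cv2.resize(im[110:260,200:390,::-1],None,fx=4,fy=4,interpolation=cv2.INTER_CUBIC))
print(current_time_s())
E
```

```text
(252, 214) 0.04571175107111145 -0.0005742613885467562
(233, 216) 0.0479972016625206 -0.021126587724892627
(272, 214) 0.04571430496342129 0.021018788736585962
(209, 196) 0.023686962590715094 -0.045578981767226405
(292, 195) 0.0226206784790809 0.04118699377228948
23.1667
```

View pics/top5c.png

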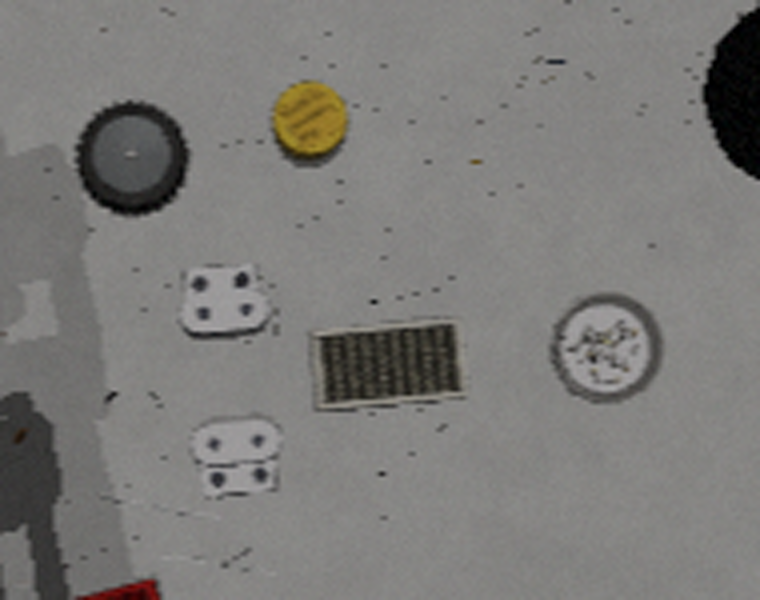

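The top picture shows the cassette flat and square beyond the blocks. Its near end is at crop column 315, and the blocks' far ends are at about 275. The wheel, jar and dish are where they were.

```bash
python3 -c "
from workcell import *
print(current_contact_force(),current_time_s()); print(hand_in())"
```

```text
[-0.05997947  1.02397859  0.22606781] 23.1667
the job is handed in; nothing more can be done
None
```

The white cassette went through the gap and lies flat on the far side. I handed the job in at 23.2 s of the 64 s allowed; hand-in gives no verdict.

**How it was done:** I gripped the cassette lightly (4 N) where it lay and turned it end-on, sliding it along the bench to the mouth of the gap. After letting go, I pushed it lengthwise through with the nearly closed fingers.

**Before the push:** the wrist camera showed it about 0.6 mm off the middle line and 0.002 rad askew.

**During the push:** the force readings between steps stayed around 1 N or less, and the 8 N stop never tripped.

**Final checks:**
- **Position:** the cassette's near end is about 46 mm past the gauge origin, against the 30 mm needed, and its centre is about 1 mm off the middle line.
- **Other items:** the dish, wheel and jar look unmoved in the top view.
- **Arm:** it is raised well clear and touches nothing.

**Disagreements:** the block ends read 23–24 mm from the gauge origin in the last wrist view instead of 27 mm. In the first wrist view the cassette's sides read up to 8 mm short (width 40–45 mm, length 84–86 mm). I put both down to rounded or shaded edges.

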